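# Put the store's padlocks back on their colour stands

### The arm

A 6-joint arm with a two-finger parallel gripper is mounted at the origin on the work surface. World frame = base frame: x ahead of the robot, y to its left, z up, the work surface at z = 0. Lengths are in m, angles in degrees, forces in N, time in s.
With the tool pointing down it reaches from about 0.3 to 0.85 m from the base axis. Payload 5.4 kg.
Tool frame: the origin (TCP) lies at the very end of the fingers, on their centre line; the grasp point (between the pads) lies 19 mm behind it; z points along the fingers, y is the line along which they close (so a half turn about z gives the same grasp; the last joint's range is limited). The gripper opens to 85 mm and grips with 20 to 120 N. Pads are 22 mm wide; open, the fingers measure 114 mm over their backs; the gripper's body (76 mm by 85 mm) begins 54 mm behind the grasp point. The pads swing forward as they close: fully open they stand 13 mm farther back than shut.
Start: joints at [64.567, 9.076, 91.501, -0, 79.423, -12.038], TCP at [0.133, 0.559, 0.193] pointing down, gripper open.
Joint ranges: [-166.64, 166.64], [-54.1, 131.32], [10.49, 154.53], [-73.88, 253.88], [9.74, 151.15], [-171.62, 171.62]. Speed limits (degrees/s): [147.25, 147.25, 180, 180, 180, 180].

### API

Orientations are given as [roll, pitch, yaw] about the fixed x, y, z axes, in that order (R = Rz(yaw) Ry(pitch) Rx(roll)).
In Python, from plant import monitor, read_camera, job gives the robot as it stands.
- The arm moves only by the tool drive_tool, never from a script. Its argument "plan" is a list of rows, each a list of 5 numbers: the opening, from -1 (shut) to 1 (fully open), then the shift along the world's x, y, z as a fraction of full scale, then the turn about the world's z as a fraction of full scale. In form: [[gripper, x, y, z, spin], ...]. A call has 1 to 10 rows; each row is the pose to reach, as a shift and turn from the pose commanded when the call began, turning the shorter way round; what a row does not reach only later rows make up. Full scale, the value 1, is 12 cm for a shift and pi rad for a turn. A row lasts 1/12 s, in which the tool goes at most 41.7 mm and 7.16 degrees, less where a joint would pass 70% of its speed; a pose out of reach is approached as far as the arm can. A call with a number of a shift or a turn outside -1 to 1 is refused whole. A call with a gripper value outside its range is refused whole. The fingers move at their own pace and stop on an object; "squeeze" is the grip in N (left out, the last holds). Time passes only in rows, so rows that repeat a pose let the fingers close. It gives the time, the measured TCP pose, the force, the opening and the grip force at its end, in the units of the state.
- monitor.sense(): the state, without advancing time (a new reading comes with each control period).
- read_camera(name): name is "scene" or "top" or "wrist"; returns a dict with "img" (400x640x3 uint8, blue, green, red), "depth" (400x640 float32, m along the optical axis (not along the pixel's ray), 0 where there is no reading), "fx", "fy", "cx", "cy" (pixels), "D" ([k1, k2, p1, p2, k3] as OpenCV has them; the pictures are not rectified), "R" (3x3) and "t" (3): a world point X has camera coordinates R X + t. Camera axes: x right, y down, z forward; pixel columns grow to the right and rows downward; lengths in m; the calibration is good to about 2 mm. A picture is of the moment at which its call begins.
- job.finish_job(): hands the job in; it is judged then, once.
The state is a dict: "clock": time; "joints": joint angles; "qvel": joint speeds; "effort": joint torques, N m; "position": TCP position; "ee_rot": TCP orientation; "ft_force": force on the tool from outside, world axes, zero at the start; "wrist_torque": the same for the moment, N m; "gripper_width": finger opening in m; "grip_force": force on a finger pad.
Only numpy, scipy, OpenCV 4.12 (cv2) and the standard library are available. Lean on these libraries where they do the work, as an engineer would, in place of code of your own. Each camera call takes 0.05 s, during which the arm holds its last target. There are 200 camera calls.

### The job

The lockers are open for the day: put the red, blue, green and white padlocks away on the storekeeper's desk, each on the stand of its own colour, with the post standing up through its shackle and the padlock lying flat on the coloured base. Lower each one rather than dropping it, and leave the plain brass padlock and the tea cup where they are.

Things in the scene. Friction and masses are not known exactly. Their poses are not given: they have to be found in the camera images.
- padlock_red: padlock with a red body, about 0.2 kg, loose, lying flat, shackle roughly towards the robot. Origin: centre of the shackle's eye, level with the underside; x points out through the shackle, z up. Body x -54 to -14, y -22 to 22, z 0 to 20 mm (centre x = -34). Shackle: steel rod 7 mm thick, mid-line at z = 10 mm, tip at x = +20 mm; its eye is 26 mm wide, 27 mm long.
- padlock_blue: padlock with a blue body, about 0.2 kg, loose, lying flat, shackle roughly towards the robot. Origin: centre of the shackle's eye, level with the underside; x points out through the shackle, z up. Body x -54 to -14, y -22 to 22, z 0 to 20 mm (centre x = -34). Shackle: steel rod 7 mm thick, mid-line at z = 10 mm, tip at x = +20 mm; its eye is 26 mm wide, 27 mm long.
- padlock_green: padlock with a green body, about 0.2 kg, loose, lying flat, shackle roughly towards the robot. Origin: centre of the shackle's eye, level with the underside; x points out through the shackle, z up. Body x -54 to -14, y -22 to 22, z 0 to 20 mm (centre x = -34). Shackle: steel rod 7 mm thick, mid-line at z = 10 mm, tip at x = +20 mm; its eye is 26 mm wide, 27 mm long.
- padlock_white: padlock with a white body, about 0.2 kg, loose, lying flat, shackle roughly towards the robot. Origin: centre of the shackle's eye, level with the underside; x points out through the shackle, z up. Body x -54 to -14, y -22 to 22, z 0 to 20 mm (centre x = -34). Shackle: steel rod 7 mm thick, mid-line at z = 10 mm, tip at x = +20 mm; its eye is 26 mm wide, 27 mm long.
- padlock_brass: bare brass-coloured padlock, same shape, size and axes as the others, lying flat among them; it has no stand of its own and stays where it lies
- stand_red: red padlock stand, fixed to the desk: round red base disc, 104 mm across and 8 mm thick, with one upright steel post in its middle, 8 mm thick, its top 48 mm above the desk. Origin: centre of the disc's underside, on the desk; z up along the post. A padlock on the post may lie in any direction.
- stand_blue: blue padlock stand, fixed to the desk: round blue base disc, 104 mm across and 8 mm thick, with one upright steel post in its middle, 8 mm thick, its top 48 mm above the desk. Origin: centre of the disc's underside, on the desk; z up along the post. A padlock on the post may lie in any direction.
- stand_green: green padlock stand, fixed to the desk: round green base disc, 104 mm across and 8 mm thick, with one upright steel post in its middle, 8 mm thick, its top 48 mm above the desk. Origin: centre of the disc's underside, on the desk; z up along the post. A padlock on the post may lie in any direction.
- stand_white: white padlock stand, fixed to the desk: round white base disc, 104 mm across and 8 mm thick, with one upright steel post in its middle, 8 mm thick, its top 48 mm above the desk. Origin: centre of the disc's underside, on the desk; z up along the post. A padlock on the post may lie in any direction.
- tea_cup: white ceramic tea cup, 76 mm across and 70 mm tall, standing beyond the stands, loose; origin at the centre of its underside. Leave it alone.

How it is judged:
By the outcome, as a careful person would: the job done as asked, in the order asked, and still so for the second after the job is handed in, with the robot touching nothing.
It also fails if it takes over 109 s, if anything falls off the work surface, if the arm or the gripper's body presses on something with over 40 N, if the wrist force passes 120 N, or if a joint passes its speed limit or range.

## Working session

There is one attempt and no reset: what is moved stays moved. The work goes in short steps, Python scripts to look and compute and a tool call to move; the robot and the scene stay as the last step left them, time stands still between calls to the robot, and variables do not carry over. Pictures are saved under pics/ and viewed, at most 14 in all, crops included, and the job is handed in when it is done.

Besides the shell and the picture viewer there is one more tool, called as name(argument=value, ...) on one line, values as JSON. drive_tool: Moves the arm, as the interface text tells. Shift numbers are shares of 12 cm and turn numbers shares of pi rad, none past 1 either way. Its arguments: {"type":"object","properties":{"plan":{"type":"array"},"squeeze":{"type":"number"}},"required":["plan"]}

```bash
ls; mkdir -p pics
python3 - <<'E'
from plant import monitor, read_camera
import cv2,numpy as np
s=monitor.sense()
print({k:np.round(v,3).tolist() for k,v in s.items()})
for n in ("top","scene"):
    c=read_camera(n); cv2.imwrite(f"pics/{n}0.png",c["img"]); np.savez(f"pics/{n}0.npz",**c)
    print(n,c["fx"],c["D"],np.round(-np.array(c["R"]).T@c["t"],3))
E
```

```text
pics
{'clock': 0.0, 'joints': [64.566, 9.114, 91.573, 0.0, 79.425, -12.037], 'qvel': [-0.003, 0.055, -0.07, 0.034, -0.055, 0.052], 'effort': [0.0, -39.599, -33.144, -0.0, 0.008, -0.0], 'position': [0.133, 0.559, 0.192], 'ee_rot': [-179.89, -0.024, 166.603], 'ft_force': [-0.279, 0.648, 0.053], 'wrist_torque': [0.014, 0.013, -0.034], 'grip_force': 0.0, 'gripper_width': 0.086}
top 501.79448579258053 [-0.10016393  0.          0.          0.          0.        ] [ 0.457 -0.     1.203]
scene 503.6625444064642 [0.01797654 0.         0.         0.         0.        ] [ 1.452 -0.201  0.718]
```

View pics/top0.png

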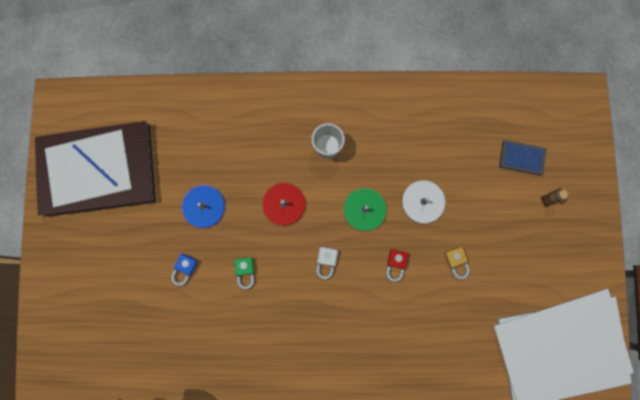

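View pics/scene0.png

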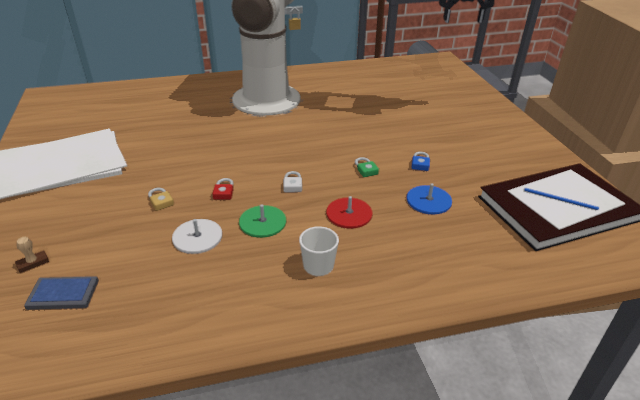

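The top view has +x up and +y left. The stands are blue (204,207), red (284,204), green (365,210) and white (424,202). The locks are blue (185,265), green (244,267), white (327,256), red (398,260) and brass (457,257), all with shackles towards the robot. The cup is at (328,140).

```bash
cat > h.py <<'E'
import cv2,numpy as np
def cast(c,px,z):
    K=np.array([[c["fx"],0,c["cx"]],[0,c["fy"],c["cy"]],[0,0,1.]])
    u=cv2.undistortPoints(np.float64(px).reshape(-1,1,2),K,np.float64(c["D"])).reshape(-1,2)
    R=np.array(c["R"]);o=-R.T@np.array(c["t"]).ravel()
    d=np.c_[u,np.ones(len(u))]@R
    return (o+d*((z-o[2])/d[:,2])[:,None])[:,:2]
def mask(img,col):
    h=cv2.cvtColor(img,cv2.COLOR_BGR2HSV)
    H,S,V=[h[...,i].astype(int) for i in range(3)]
    return {"red":((H<5)|(H>172))&(S>170)&(V>70),"blue":(H>100)&(H<125)&(S>150)&(V>90),
     "green":(H>50)&(H<85)&(S>130)&(V>60),"white":(S<45)&(V>150),"brass":(H>12)&(H<28)&(S>100)&(V>185)}[col].astype(np.uint8)
def contours(img,col,roi,amin):
    m=mask(img,col);k=np.zeros_like(m);k[roi[1]:roi[3],roi[0]:roi[2]]=1
    cs,_=cv2.findContours(m*k,cv2.RETR_EXTERNAL,cv2.CHAIN_APPROX_NONE)
    return sorted([q for q in cs if cv2.contourArea(q)>=amin],key=cv2.contourArea,reverse=True)
E
python3 - <<'E'
from h import *
c=np.load("pics/top0.npz");img=c["img"]
for col in ("red","blue","green","white","brass"):
    for name,roi,z in (("stand",(170,170,460,240),.008),("lock",(165,242,480,285),.02)):
        for q in contours(img,col,roi,40)[:2]:
            P=(cast(c,q.reshape(-1,2),z)*1000).astype(np.float32)
            (e,sz,a)=cv2.minAreaRect(P); m=cv2.moments(P.reshape(-1,1,2)); 
            print(col,name,"cen",np.round([m["m10"]/m["m00"],m["m01"]/m["m00"]],1),"rect",np.round(e,1),np.round(sz,1),round(a,1))
big=cv2.resize(img[240:295,165:480],None,fx=2.5,fy=2.5,interpolation=cv2.INTER_CUBIC)
cv2.imwrite("pics/c1.png",big)
E
```

```text
red stand cen [611.4  88. ] rect [612.2  88.2] [98.8 99.4] 89.8
red lock cen [ 477.5 -180.9] rect [ 477.6 -181. ] [41.9 36.4] 76.4
blue stand cen [607.2 283.2] rect [607.7 283.3] [97.9 98. ] 1.0
blue lock cen [467.9 319.5] rect [467.7 319.5] [41.  37.7] 64.0
green stand cen [ 596.6 -106.7] rect [ 597.1 -106.3] [98.5 96.6] 89.4
green lock cen [463.3 180.8] rect [463.3 180.7] [36.4 40.8] 6.1
white stand cen [ 614.8 -248.9] rect [ 615.2 -249.2] [ 99.6 102.3] 88.1
white lock cen [485.2 -14.5] rect [485.2 -14.5] [41.4 36.2] 78.2
```

View pics/c1.png

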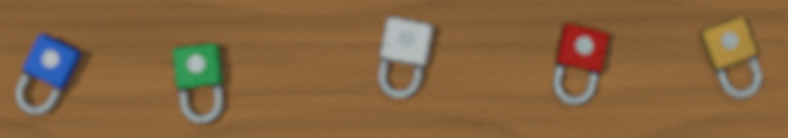

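The crop shows the bodies cleanly. The shackle directions confirm the yaws: red 166, blue 154, green 186 and white 168. Red goes first, and the tool yaw already matches it.

drive_tool(plan=[[1, 0.95, -0.9, 0, 0], [1, 0.95, -0.9, 0, 0], [1, 0.95, -0.9, 0, 0], [1, 0.95, -0.9, 0, 0], [1, 0.95, -0.9, 0, 0]], squeeze=40)

```text
clock: 0.52
position: [0.2507, 0.4478, 0.1928]
ee_rot: [-179.9, 0.1, 166.3]
ft_force: [-0.1, 0.1, 0.0]
gripper_width: 0.0854
grip_force: 0.0
```

drive_tool(plan=[[1, 0.95, -0.9, 0, 0], [1, 0.95, -0.9, 0, 0], [1, 0.95, -0.9, 0, 0], [1, 0.95, -0.9, 0, 0], [1, 0.95, -0.9, 0, 0]])

```text
clock: 0.93
position: [0.3646, 0.34, 0.193]
ee_rot: [-179.9, 0.1, 166.3]
ft_force: [-1.0, 0.5, -0.1]
gripper_width: 0.0853
grip_force: 0.0
```

drive_tool(plan=[[1, 0.97, -0.9, 0, 0], [1, 0.97, -0.9, 0, 0], [1, 0.97, -0.9, 0, 0], [1, 0.97, -0.9, 0, 0], [1, 0.97, -0.9, 0, 0]])

```text
clock: 1.35
position: [0.4809, 0.232, 0.1929]
ee_rot: [-179.9, 0.1, 166.3]
ft_force: [0.2, -0.1, -0.1]
gripper_width: 0.0856
grip_force: 0.0
```

drive_tool(plan=[[1, 0, -0.9, 0, 0], [1, 0, -0.9, 0, 0], [1, 0, -0.9, 0, 0], [1, 0, -0.9, 0, 0]])

```text
clock: 1.68
position: [0.4772, 0.1247, 0.1928]
ee_rot: [-179.9, -0.0, 166.4]
ft_force: [0.0, -0.5, 0.7]
gripper_width: 0.0855
grip_force: 0.0
```

drive_tool(plan=[[1, 0, -0.9, 0, 0], [1, 0, -0.9, 0, 0], [1, 0, -0.9, 0, 0], [1, 0, -0.9, 0, 0]])

```text
clock: 2.02
position: [0.4776, 0.017, 0.1931]
ee_rot: [-179.9, 0.0, 166.4]
ft_force: [-0.5, 0.5, 0.2]
gripper_width: 0.0852
grip_force: 0.0
```

drive_tool(plan=[[1, 0, -0.9, 0, 0], [1, 0, -0.9, 0, 0], [1, 0, -0.9, 0, 0], [1, 0, -0.9, 0, 0]])

```text
clock: 2.35
position: [0.4779, -0.0908, 0.1931]
ee_rot: [-180.0, 0.0, 166.4]
ft_force: [0.1, 0.3, 0.0]
gripper_width: 0.0856
grip_force: 0.0
```

drive_tool(plan=[[1, 0, -0.76, -0.58, 0], [1, 0, -0.76, -0.58, 0], [1, 0, -0.76, -0.58, 0], [1, 0, -0.76, -0.58, 0], [1, 0, -0.76, -0.58, 0], [1, 0, -0.76, -0.58, 0]])

```text
clock: 2.85
position: [0.4783, -0.178, 0.1239]
ee_rot: [179.9, 0.0, 166.7]
ft_force: [0.0, -0.8, -0.4]
gripper_width: 0.0857
grip_force: 0.0
```

Run:
```python
from h import *
from plant import monitor, read_camera
c=read_camera("wrist");cv2.imwrite("pics/w1.png",c["img"]);s=monitor.sense();print(s["position"],s["ee_rot"])
for q in contours(c["img"],"red",(0,0,640,400),300)[:2]:
    P=(cast(c,q.reshape(-1,2),.02)*1000).astype(np.float32);print([np.round(v,1) for v in cv2.minAreaRect(P)])
```

```text
[ 0.47862852 -0.17823583  0.12446839] [1.79983438e+02 7.51948678e-02 1.66710600e+02]
[array([599.1,  73.6]), array([99.6, 97.8]), np.float64(4.6)]
[array([ 473.8, -181.8]), array([41.7, 39.6]), np.float64(76.7)]
```

View pics/w1.png

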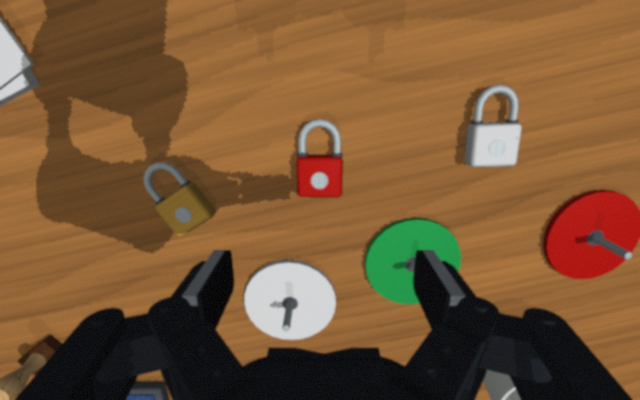

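The wrist view has the red lock at (320,160), centred between the fingers, with nothing in the fingers' way. I'll descend and grip.

drive_tool(plan=[[1, -0.02, -0.025, -0.3, 0], [1, -0.02, -0.025, -0.6, 0], [1, -0.02, -0.025, -0.8, 0], [1, -0.02, -0.025, -0.9, 0], [1, -0.02, -0.025, -1, 0], [1, -0.02, -0.025, -1, 0], [1, -0.02, -0.025, -1, 0]])

```text
clock: 3.48
position: [0.4762, -0.1829, 0.0047]
ee_rot: [-180.0, 0.1, 166.6]
ft_force: [0.4, -0.2, -0.4]
gripper_width: 0.0852
grip_force: 0.0
```

drive_tool(plan=[[-1, 0, 0, 0, 0], [-1, 0, 0, 0, 0], [-1, 0, 0, 0, 0], [-1, 0, 0, 0, 0], [-1, 0, 0, 0, 0], [-1, 0, 0, 0, 0], [-1, 0, 0, 0, 0], [-1, 0, 0, 0, 0], [-1, 0, 0, 0, 0], [-1, 0, 0, 0, 0]])

```text
clock: 4.32
position: [0.4752, -0.1829, 0.0036]
ee_rot: [180.0, -0.0, 166.6]
ft_force: [-0.3, 0.0, -0.7]
gripper_width: -0.0
grip_force: 0.0
```

Run:
```python
from h import *
from plant import monitor, read_camera
c=read_camera("wrist");d=read_camera("scene")
cv2.imwrite("pics/w2.png",np.vstack([c["img"][80:400,100:540],cv2.resize(d["img"][120:240,140:305],(440,320))])[:600])
```

```text
(no output)
```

View pics/w2.png

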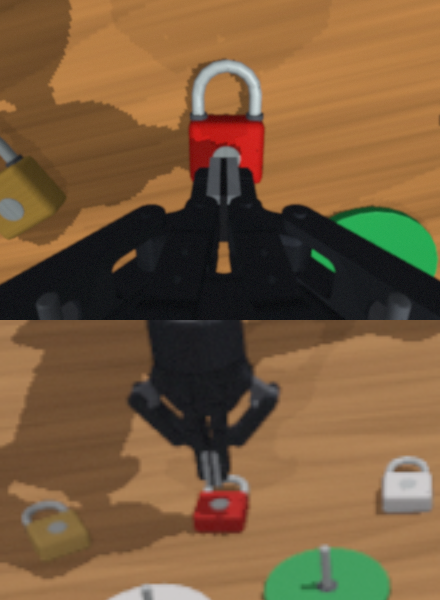

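Both views show the closed fingertips above the red body, at crop (225,150), not astride it. I'll triangulate the tip against the reported TCP.

Run:
```python
from h import *
from plant import monitor, read_camera
s=monitor.sense();X=np.array(s["position"]);print(X,s["ee_rot"],s["gripper_width"],s["ft_force"])
for n,uv in (("wrist",(325,230)),("scene",(219,179))):
    c=read_camera(n);K=np.array([[c["fx"],0,c["cx"]],[0,c["fy"],c["cy"]],[0,0,1.]])
    for dz in (0,.019,.03):
        print(n,dz,cv2.projectPoints((X+[0,0,dz]).reshape(1,1,3),cv2.Rodrigues(np.array(c["R"]))[0],np.float64(c["t"]),K,np.float64(c["D"]))[0].ravel().round(1))
    # median depth patch -> world
    for duv in ((0,0),(0,-8),(0,12),(0,20)):
        u,v=uv[0]+duv[0],uv[1]+duv[1];z=c["depth"][v,u]
        p=cv2.undistortPoints(np.float64([[[u,v]]]),K,np.float64(c["D"])).ravel()
        print("  px",u,v,"world",(np.array(c["R"]).T@(np.array([*p,1])*z-np.array(c["t"]).ravel())).round(4))
    q=contours(c["img"],"red",(180,100,400,400) if n=="wrist" else (200,165,250,205),50)[0]
    print(cv2.boundingRect(q),[np.round(v,4) for v in cv2.minAreaRect((cast(c,q.reshape(-1,2),.02)*1000).astype(np.float32))])
```

```text
[ 0.47519904 -0.18286118  0.003559  ] [ 1.79998825e+02 -4.27928994e-03  1.66601375e+02] -0.0002731619850153315 [-0.03493739  0.01489375  0.61169258]
wrist 0 [324.5 223.5]
wrist 0.019 [324.6 236.9]
wrist 0.03 [324.6 245.9]
  px 325 230 world [ 0.4725 -0.1819  0.0195]
  px 325 222 world [ 0.4681 -0.1809  0.0183]
  px 325 242 world [ 0.465  -0.1803  0.0498]
  px 325 250 world [ 0.4648 -0.1803  0.0583]
(289, 195, 75, 68) [array([ 472.1285, -181.338 ]), array([41.627 , 41.5998]), np.float64(76.2621)]
scene 0 [222.1 193.5]
scene 0.019 [221.3 187. ]
scene 0.03 [220.8 183.2]
  px 219 179 world [ 0.4851 -0.1859  0.0528]
  px 219 171 world [ 0.4853 -0.1835  0.0746]
  px 219 191 world [ 0.4904 -0.1895  0.0231]
  px 219 199 world [ 0.4932 -0.192   0.0022]
(213, 184, 20, 15) [array([ 487.4854, -181.6631]), array([43.6047, 54.7352]), np.float64(76.9471)]
```

Run:
```python
from h import *
from plant import read_camera
for n,us,vs in (("wrist",(319,325,331),range(222,256,2)),("scene",(217,219,221,223),range(172,196,1))):
    c=read_camera(n);K=np.array([[c["fx"],0,c["cx"]],[0,c["fy"],c["cy"]],[0,0,1.]])
    R=np.array(c["R"]);print(n,"cam",(-R.T@np.array(c["t"]).ravel()).round(3),"axis",R[2].round(2))
    for v in vs:
        r=[]
        for u in us:
            p=cv2.undistortPoints(np.float64([[[u,v]]]),K,np.float64(c["D"])).ravel()
            w=R.T@(np.array([*p,1])*c["depth"][v,u]-np.array(c["t"]).ravel());r.append((w*1000).round().astype(int).tolist())
        print(v,r)
```

```text
wrist cam [ 0.4   -0.166  0.183] axis [ 0.3  -0.07 -0.95]
222 [[467, -184, 19], [468, -181, 19], [469, -178, 19]]
224 [[467, -184, 21], [469, -181, 19], [470, -178, 18]]
226 [[469, -185, 19], [470, -181, 19], [471, -178, 19]]
228 [[470, -185, 20], [471, -182, 20], [472, -178, 19]]
230 [[472, -185, 19], [472, -182, 20], [474, -179, 19]]
232 [[473, -186, 20], [474, -182, 19], [474, -179, 20]]
234 [[474, -186, 21], [475, -183, 20], [476, -179, 20]]
236 [[476, -186, 18], [476, -183, 20], [477, -179, 20]]
238 [[464, -183, 46], [465, -180, 46], [465, -177, 46]]
240 [[464, -183, 48], [465, -180, 48], [466, -178, 48]]
242 [[464, -183, 51], [465, -180, 50], [465, -178, 51]]
244 [[464, -183, 52], [465, -180, 52], [465, -178, 53]]
246 [[464, -183, 55], [465, -180, 54], [465, -178, 55]]
248 [[464, -183, 56], [465, -180, 57], [465, -178, 56]]
250 [[464, -183, 58], [464, -180, 59], [465, -178, 58]]
252 [[464, -183, 60], [464, -180, 61], [465, -178, 60]]
254 [[465, -183, 61], [464, -180, 63], [465, -178, 62]]
scene cam [ 1.452 -0.201  0.718] axis [-0.77  0.19 -0.61]
172 [[485, -188, 72], [486, -184
[... 1017 characters left out ...]
188, 23], [467, -183, 20], [471, -179, 22]]
187 [[469, -193, 20], [476, -188, 24], [475, -184, 23], [474, -179, 21]]
188 [[472, -193, 19], [476, -188, 21], [478, -184, 22], [476, -179, 20]]
189 [[476, -193, 19], [481, -189, 22], [481, -184, 21], [483, -180, 22]]
190 [[483, -194, 21], [485, -189, 22], [486, -185, 22], [485, -180, 21]]
191 [[487, -194, 21], [489, -190, 22], [490, -185, 22], [490, -180, 21]]
192 [[490, -194, 21], [489, -190, 19], [492, -185, 21], [493, -181, 20]]
193 [[490, -195, 18], [494, -190, 20], [495, -186, 20], [496, -181, 20]]
194 [[496, -195, 19], [495, -190, 18], [495, -186, 17], [496, -181, 17]]
195 [[494, -195, 15], [496, -191, 16], [496, -186, 15], [497, -182, 15]]
```

Both cameras' depth puts the shut fingertips at z ≈ 0.044, while the state reports 0.004. So the reported TCP reads 40 mm too low, though its lateral position is right. I'll open, then go down the missing amount in steps while watching the force.

drive_tool(plan=[[1, 0, 0.01, 0, 0], [1, 0, 0.01, 0, 0], [1, 0, 0.01, 0, 0], [1, 0, 0.01, 0, 0], [1, 0, 0.01, 0, 0], [1, 0, 0.01, 0, 0], [1, 0, 0.01, 0, 0], [1, 0, 0.01, 0, 0], [1, 0, 0.01, -0.1, 0], [1, 0, 0.01, -0.2, 0]])

```text
clock: 5.45
position: [0.4759, -0.1821, -0.0207]
ee_rot: [-180.0, 0.1, 166.6]
ft_force: [-0.2, -0.1, 0.2]
gripper_width: 0.0856
grip_force: 0.0
```

drive_tool(plan=[[1, 0, 0, -0.05, 0], [1, 0, 0, -0.1, 0], [1, 0, 0, -0.13, 0], [1, 0, 0, -0.13, 0], [1, 0, 0, -0.13, 0]])

```text
clock: 5.87
position: [0.4752, -0.1816, -0.0362]
ee_rot: [180.0, -0.0, 166.6]
ft_force: [0.6, -0.3, 1.0]
gripper_width: 0.0854
grip_force: 0.0
```

drive_tool(plan=[[-1, 0, 0, 0, 0], [-1, 0, 0, 0, 0], [-1, 0, 0, 0, 0], [-1, 0, 0, 0, 0], [-1, 0, 0, 0, 0], [-1, 0, 0, 0, 0], [-1, 0, 0, 0, 0]])

```text
clock: 6.45
position: [0.4758, -0.182, -0.0354]
ee_rot: [-180.0, 0.1, 166.6]
ft_force: [-0.3, 0.1, 4.8]
gripper_width: 0.0429
grip_force: 42.3
```

drive_tool(plan=[[-1, 0, 0, 0.1, 0], [-1, 0, 0, 0.3, 0], [-1, 0, 0, 0.5, 0], [-1, 0, 0, 0.71, 0], [-1, 0, 0, 0.71, 0], [-1, 0, 0, 0.71, 0]])

```text
clock: 6.95
position: [0.476, -0.1822, 0.0506]
ee_rot: [-179.9, 0.1, 166.6]
ft_force: [-0.3, -0.9, -2.3]
gripper_width: 0.0428
grip_force: 41.6
```

Run:
```python
from h import *
from plant import monitor, read_camera
c=read_camera("wrist");cv2.imwrite("pics/w3.png",c["img"][60:380,120:540]);s=monitor.sense();print(s["position"],s["ee_rot"],s["gripper_width"])
K=np.array([[c["fx"],0,c["cx"]],[0,c["fy"],c["cy"]],[0,0,1.]]);R=np.array(c["R"])
v,u=np.mgrid[0:400,0:640];p=cv2.undistortPoints(np.float64(np.c_[u.ravel(),v.ravel()])[:,None],K,np.float64(c["D"])).reshape(-1,2)
W=(np.c_[p,np.ones(len(p))]*c["depth"].reshape(-1,1)-np.array(c["t"]).ravel())@R*1000
np.save("pics/w3W.npy",W.reshape(400,640,3))
q=contours(c["img"],"red",(200,80,450,350),200)[0];m=np.zeros((400,640),np.uint8);cv2.drawContours(m,[q],-1,1,-1)
A=W.reshape(400,640,3)[m>0];print("body depth z pcts",np.percentile(A[:,2],[5,50,90]).round(1), cv2.boundingRect(q))
# shackle tip: pixels at height near body mid, grey
w=W.reshape(400,640,3);near=(w[...,2]>60)&(w[...,2]<130)&(c["depth"]>0);near[:, :200]=0;near[:,450:]=0
x,y,ww,hh=cv2.boundingRect(q);near[y+hh//2:]=0
P=w[near];yaw=np.radians(s["ee_rot"][2]);D=(P[:,:2]-np.array(s["position"][:2])*1000)@np.array([[np.cos(yaw),-np.sin(yaw)],[np.sin(yaw),np.cos(yaw)]])
print("along lock x max pct",np.percentile(D[:,0],[95,98,99.5]).round(1),"y pct",np.percentile(D[D[:,0]>22][:,1],[1,99]).round(1))
```

```text
[ 0.47475273 -0.18134086  0.04895904] [ 1.79990767e+02 -3.14976619e-02  1.66606964e+02] 0.04307424963877713
body depth z pcts [100.1 104.9 105.8] (276, 220, 96, 85)
along lock x max pct [48.1 50.  51.1] y pct [-18.2  20.4]
```

View pics/w3.png

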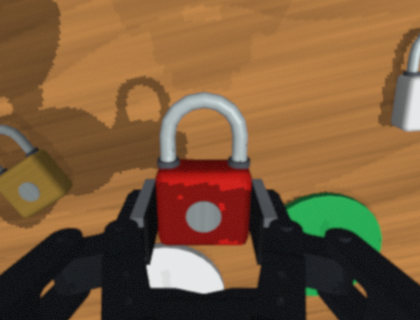

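The red lock is held level, with the shackle at crop (205,130). I'll carry it over the red stand.

drive_tool(plan=[[-1, 0.47, 0.73, 0, 0], [-1, 0.47, 0.73, 0, 0], [-1, 0.47, 0.73, 0, 0], [-1, 0.47, 0.73, 0, 0]])

```text
clock: 7.33
position: [0.5315, -0.0899, 0.0471]
ee_rot: [179.9, -0.2, 166.8]
ft_force: [0.3, 1.0, -2.6]
gripper_width: 0.043
grip_force: 41.8
```

drive_tool(plan=[[-1, 0.46, 0.73, 0, 0], [-1, 0.46, 0.73, 0, 0], [-1, 0.46, 0.73, 0, 0], [-1, 0.46, 0.73, 0, 0]])

```text
clock: 7.67
position: [0.5868, -0.003, 0.0472]
ee_rot: [179.9, -0.2, 166.8]
ft_force: [0.1, 0.1, -1.9]
gripper_width: 0.0431
grip_force: 42.0
```

drive_tool(plan=[[-1, 0.46, 0.73, 0, 0], [-1, 0.46, 0.73, 0, 0], [-1, 0.46, 0.73, 0, 0], [-1, 0.46, 0.73, 0, 0], [-1, 0.46, 0.73, -0.15, 0], [-1, 0.46, 0.73, -0.2, 0], [-1, 0.46, 0.73, -0.2, 0]])

```text
clock: 8.25
position: [0.6383, 0.0801, 0.0212]
ee_rot: [-179.9, -0.5, 166.6]
ft_force: [0.0, 0.2, -3.0]
gripper_width: 0.0428
grip_force: 42.1
```

```bash
cat >> h.py <<'E'
def world(c):
    K=np.array([[c["fx"],0,c["cx"]],[0,c["fy"],c["cy"]],[0,0,1.]]);R=np.array(c["R"])
    v,u=np.mgrid[0:400,0:640];p=cv2.undistortPoints(np.float64(np.c_[u.ravel(),v.ravel()])[:,None],K,np.float64(c["D"])).reshape(-1,2)
    W=(np.c_[p,np.ones(len(p))]*c["depth"].reshape(-1,1)-np.array(c["t"]).ravel())@R*1000
    return W.reshape(400,640,3)
def proj(c,X):
    K=np.array([[c["fx"],0,c["cx"]],[0,c["fy"],c["cy"]],[0,0,1.]])
    return cv2.projectPoints(np.float64(X).reshape(-1,1,3),cv2.Rodrigues(np.array(c["R"]))[0],np.float64(c["t"]),K,np.float64(c["D"]))[0].reshape(-1,2)
E
python3 - <<'E'
from h import *
from plant import monitor, read_camera
c=read_camera("wrist");cv2.imwrite("pics/w4.png",c["img"][60:380,120:540]);s=monitor.sense();print(s["position"],s["ee_rot"][2])
print(proj(c,[[.6115,.088,.048],[.6115,.088,.008]]).round()-[120,60])
E
```

```text
[0.63941356 0.08014913 0.0227031 ] 166.54487576367717
[[207. 134.]
 [207. 115.]]
```

View pics/w4.png

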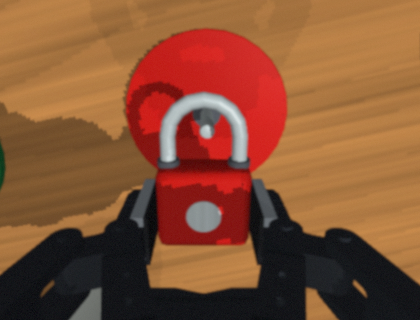

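The post top at crop (207,131) sits inside the shackle eye, which is centred near (204,133). I'll lower and release.

drive_tool(plan=[[-1, 0.02, 0, -0.05, 0], [-1, 0.02, 0, -0.12, 0], [-1, 0.02, 0, -0.2, 0], [-1, 0.02, 0, -0.28, 0], [-1, 0.02, 0, -0.34, 0], [-1, 0.02, 0, -0.38, 0], [-1, 0.02, 0, -0.4, 0], [-1, 0.02, 0, -0.41, 0], [-1, 0.02, 0, -0.41, 0], [-1, 0.02, 0, -0.41, 0]])

```text
clock: 9.13
position: [0.6449, 0.0812, -0.0235]
ee_rot: [180.0, 0.0, 166.6]
ft_force: [0.2, 0.1, -1.5]
gripper_width: 0.043
grip_force: 42.2
```

drive_tool(plan=[[-1, 0, 0, -0.015, 0], [-1, 0, 0, -0.03, 0], [-1, 0, 0, -0.035, 0], [-1, 0, 0, -0.035, 0], [-1, 0, 0, -0.035, 0]])

```text
clock: 9.55
position: [0.6451, 0.0811, -0.0273]
ee_rot: [180.0, 0.1, 166.6]
ft_force: [-0.4, 0.5, 2.8]
gripper_width: 0.0428
grip_force: 42.7
```

drive_tool(plan=[[0.2, 0, 0, 0, 0], [0.4, 0, 0, 0, 0], [0.6, 0, 0, 0, 0], [0.8, 0, 0, 0, 0], [0.8, 0, 0, 0, 0], [0.8, 0, 0, 0, 0]])

```text
clock: 10.05
position: [0.6443, 0.0811, -0.0283]
ee_rot: [-180.0, -0.0, 166.6]
ft_force: [-0.5, -0.6, -0.3]
gripper_width: 0.0766
grip_force: 0.0
```

drive_tool(plan=[[0.8, 0, 0, 0.1, 0], [0.8, 0, 0, 0.3, 0], [0.8, 0, 0, 0.6, 0], [0.8, 0, 0, 0.9, 0], [0.8, 0, 0, 0.9, 0], [0.8, 0, 0, 0.9, 0]])

```text
clock: 10.55
position: [0.6474, 0.081, 0.0845]
ee_rot: [179.9, 0.4, 166.6]
ft_force: [0.7, 0.5, -0.3]
gripper_width: 0.0769
grip_force: 0.0
```

Run:
```python
from h import *
from plant import monitor, read_camera
c=read_camera("wrist");s=monitor.sense();print(s["position"],s["ee_rot"][2])
d=read_camera("scene")["img"]
cv2.imwrite("pics/w5.png",np.vstack([c["img"][60:380,120:540],cv2.resize(d[150:250,280:460],(420,233))]))
```

```text
[0.64536776 0.08110066 0.08166002] 166.60735003764916
```

View pics/w5.png

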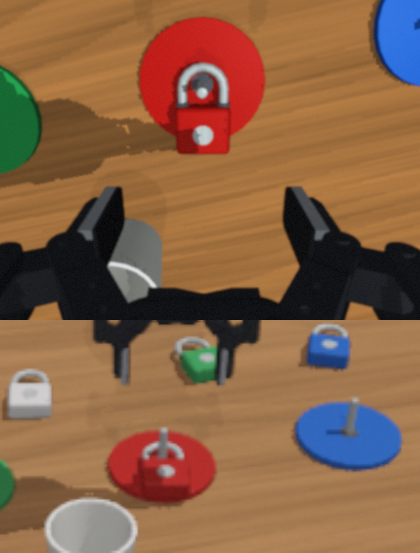

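Red lies flat on its stand with the post through the shackle, visible in both views at (203,90) and (163,445). Blue is next.

drive_tool(plan=[[1, -0.74, 1, 0, -0.07], [1, -0.74, 1, 0, -0.07], [1, -0.74, 1, 0, -0.07], [1, -0.74, 1, 0, -0.07], [1, -0.74, 1, 0, -0.07]])

```text
clock: 11.07
position: [0.5505, 0.2048, 0.0774]
ee_rot: [-179.9, -0.3, 154.3]
ft_force: [0.8, 0.6, 0.6]
gripper_width: 0.0854
grip_force: 0.0
```

drive_tool(plan=[[1, -0.73, 0.985, 0, 0], [1, -0.73, 0.985, 0, 0], [1, -0.73, 0.985, 0, 0], [1, -0.73, 0.985, 0, 0], [1, -0.73, 0.985, 0, 0], [1, -0.73, 0.985, 0, 0], [1, -0.73, 0.985, 0, 0]])

```text
clock: 11.65
position: [0.4683, 0.3183, 0.079]
ee_rot: [-179.9, -0.0, 154.0]
ft_force: [-0.1, -0.0, -0.7]
gripper_width: 0.0856
grip_force: 0.0
```

```bash
cat > chk.py <<'E'
import sys
from h import *
from plant import monitor, read_camera
col,roi=sys.argv[1],(200,60,440,260)
c=read_camera("wrist");s=monitor.sense();print(np.round(s["position"],4),s["ee_rot"][2],s["clock"])
W=world(c)
q=contours(c["img"],col,roi,200)[0];m=np.zeros((400,640),np.uint8);cv2.drawContours(m,[q],-1,1,-1)
P=W[(m>0)&(W[...,2]>17)&(W[...,2]<26)][:,:2].astype(np.float32)
print("top face",[np.round(v,1) for v in cv2.minAreaRect(P)],"median",np.median(P,0).round(1))
E
python3 chk.py blue
```

```text
[0.4686 0.3181 0.0792] 153.93000320670131 11.7
top face [array([465.8, 321.4]), array([41.7, 38. ]), np.float64(64.8)] median [465.1 322. ]
```

drive_tool(plan=[[1, -0.01, 0.018, -0.3, 0], [1, -0.01, 0.018, -0.6, 0], [1, -0.01, 0.018, -0.75, 0], [1, -0.01, 0.018, -0.85, 0], [1, -0.01, 0.018, -0.92, 0], [1, -0.01, 0.018, -0.965, 0], [1, -0.01, 0.018, -0.965, 0], [1, -0.01, 0.018, -0.965, 0]])

```text
clock: 12.37
position: [0.468, 0.3217, -0.035]
ee_rot: [179.9, 0.1, 154.0]
ft_force: [-0.2, -0.5, 1.1]
gripper_width: 0.0852
grip_force: 0.0
```

drive_tool(plan=[[-1, 0, 0, 0, 0], [-1, 0, 0, 0, 0], [-1, 0, 0, 0, 0], [-1, 0, 0, 0, 0], [-1, 0, 0, 0, 0], [-1, 0, 0, 0, 0], [-1, 0, 0, 0, 0]])

```text
clock: 12.95
position: [0.4676, 0.3219, -0.0351]
ee_rot: [179.9, 0.1, 154.0]
ft_force: [-1.0, -0.2, 6.7]
gripper_width: 0.0429
grip_force: 42.8
```

drive_tool(plan=[[-1, 0, 0, 0.1, 0], [-1, 0, 0, 0.3, 0], [-1, 0, 0, 0.5, 0], [-1, 0, 0, 0.71, 0], [-1, 0, 0, 0.71, 0], [-1, 0, 0, 0.71, 0], [-1, 0, 0, 0.71, 0]])

```text
clock: 13.53
position: [0.4655, 0.321, 0.0478]
ee_rot: [-179.9, -0.1, 154.0]
ft_force: [-0.3, -0.7, -3.4]
gripper_width: 0.0429
grip_force: 41.9
```

```bash
cat > held.py <<'E'
import sys
from h import *
from plant import monitor, read_camera
c=read_camera("wrist");s=monitor.sense();T=np.array(s["position"])*1000;yaw=np.radians(s["ee_rot"][2]);print(T.round(1),s["ee_rot"],s["gripper_width"],s["clock"])
W=world(c);ex=np.array([np.cos(yaw),np.sin(yaw)]);ey=np.array([-ex[1],ex[0]])
zl=T[2]+36.2   # underside if held as red was
D=W[...,:2]-T[:2];a,b=D@ex,D@ey
k=(c["depth"]>0)&(abs(W[...,2]-zl-12)<14)&(a>22)&(a<70)&(abs(b)<30)
tip=np.percentile(a[k],99);mid=np.mean(np.percentile(b[k],[1,99]))
print("n",k.sum(),"tip",tip.round(1),"mid",mid.round(1),"top z",np.percentile(W[k][:,2],90).round(1),"zl",zl.round(1))
e=(tip-20)*ex+mid*ey;print("eye offset from TCP",e.round(1))
G={"red":(611.5,88),"blue":(607.4,283.2),"green":(596.8,-106.5),"white":(615,-249)}[sys.argv[1]]
print("shift units",((np.array(G)-e-T[:2])/120).round(3))
E
python3 held.py blue
```

```text
[465.1 320.7  47.2] [-1.79829278e+02 -1.49751086e-01  1.54001259e+02] 0.0429404253965797 13.5833
n 2723 tip 53.3 mid 0.1 top z 96.0 zl 83.4
eye offset from TCP [-30.   14.5]
shift units [ 1.436 -0.434]
```

drive_tool(plan=[[-1, 0.72, -0.217, 0, 0], [-1, 0.72, -0.217, 0, 0], [-1, 0.72, -0.217, 0, 0], [-1, 0.72, -0.217, 0, 0]])

```text
clock: 13.92
position: [0.5546, 0.2937, 0.0473]
ee_rot: [-179.9, -0.1, 153.8]
ft_force: [-0.9, 0.8, -2.9]
gripper_width: 0.0432
grip_force: 42.0
```

drive_tool(plan=[[-1, 0.716, -0.217, 0, 0], [-1, 0.716, -0.217, 0, 0], [-1, 0.716, -0.217, 0, 0], [-1, 0.716, -0.217, 0, 0], [-1, 0.716, -0.217, -0.1, 0], [-1, 0.716, -0.217, -0.2, 0], [-1, 0.716, -0.217, -0.2, 0], [-1, 0.716, -0.217, -0.2, 0], [-1, 0.716, -0.217, -0.2, 0]])

```text
clock: 14.67
position: [0.638, 0.2699, 0.0247]
ee_rot: [-180.0, -0.1, 154.1]
ft_force: [-0.5, -0.1, -3.0]
gripper_width: 0.0426
grip_force: 42.1
```

```bash
python3 held.py blue
python3 - <<'E'
from h import *
from plant import read_camera
cv2.imwrite("pics/w6.png",read_camera("wrist")["img"][100:350,180:480])
E
```

```text
[638.7 269.9  25.5] [1.79992298e+02 5.70299030e-03 1.54044603e+02] 0.043159119050646566 14.7167
n 2816 tip 54.4 mid 0.9 top z 73.0 zl 61.7
eye offset from TCP [-31.3  14.2]
shift units [-0.    -0.008]
```

View pics/w6.png

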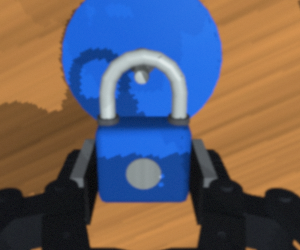

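The post shows at (141,75) inside the blue eye. Allowing for parallax, that agrees with the computed offset of about 0. Lowering.

drive_tool(plan=[[-1, 0, -0.005, -0.05, 0], [-1, 0, -0.005, -0.12, 0], [-1, 0, -0.005, -0.2, 0], [-1, 0, -0.005, -0.28, 0], [-1, 0, -0.005, -0.34, 0], [-1, 0, -0.005, -0.39, 0], [-1, 0, -0.005, -0.42, 0], [-1, 0, -0.005, -0.44, 0], [-1, 0, -0.005, -0.443, 0], [-1, 0, -0.005, -0.443, 0]])

```text
clock: 15.6
position: [0.6395, 0.2689, -0.027]
ee_rot: [180.0, 0.0, 154.0]
ft_force: [-3.4, -1.2, 3.4]
gripper_width: 0.0432
grip_force: 42.8
```

drive_tool(plan=[[-1, 0, 0, 0, 0], [-1, 0, 0, 0, 0]])

```text
clock: 15.77
position: [0.6395, 0.269, -0.027]
ee_rot: [180.0, 0.0, 154.0]
ft_force: [-4.2, -2.5, 5.8]
gripper_width: 0.0428
grip_force: 43.0
```

drive_tool(plan=[[0.2, 0, 0, 0, 0], [0.4, 0, 0, 0, 0], [0.6, 0, 0, 0, 0], [0.8, 0, 0, 0, 0], [0.8, 0, 0, 0, 0], [0.8, 0, 0, 0, 0]])

```text
clock: 16.27
position: [0.6392, 0.2688, -0.0281]
ee_rot: [180.0, 0.0, 154.0]
ft_force: [-0.3, -0.3, 0.2]
gripper_width: 0.0768
grip_force: 0.0
```

drive_tool(plan=[[0.8, 0, 0, 0.1, 0], [0.8, 0, 0, 0.3, 0], [0.8, 0, 0, 0.6, 0], [0.8, 0, 0, 0.9, 0], [0.8, 0, 0, 0.9, 0], [0.8, 0, 0, 0.9, 0]])

```text
clock: 16.77
position: [0.6421, 0.2695, 0.0851]
ee_rot: [179.7, 0.4, 154.0]
ft_force: [-0.6, 0.3, -0.4]
gripper_width: 0.0769
grip_force: 0.0
```

drive_tool(plan=[[1, -0.73, -0.37, 0, 0.178], [1, -0.73, -0.37, 0, 0.178], [1, -0.73, -0.37, 0, 0.178], [1, -0.73, -0.37, 0, 0.178], [1, -0.73, -0.37, 0, 0.178], [1, -0.73, -0.37, 0, 0.178]])

```text
clock: 17.27
position: [0.5503, 0.2241, 0.079]
ee_rot: [-180.0, -0.1, -173.9]
ft_force: [0.1, 0.8, -0.4]
gripper_width: 0.0855
grip_force: 0.0
```

drive_tool(plan=[[1, -0.735, -0.365, 0, 0], [1, -0.735, -0.365, 0, 0], [1, -0.735, -0.365, 0, 0], [1, -0.735, -0.365, 0, 0], [1, -0.735, -0.365, 0, 0], [1, -0.735, -0.365, 0, 0]])

```text
clock: 17.77
position: [0.4644, 0.1809, 0.0804]
ee_rot: [180.0, 0.1, -174.0]
ft_force: [0.1, -0.3, -0.3]
gripper_width: 0.0854
grip_force: 0.0
```

```bash
python3 chk.py green
python3 - <<'E'
from h import *
from plant import read_camera
a=read_camera("scene")["img"][130:250,320:480];b=read_camera("top")["img"][170:300,160:480]
cv2.imwrite("pics/w7.png",np.vstack([cv2.resize(a,(400,300)),cv2.resize(b,(400,163))]))
E
```

```text
[0.4646 0.1809 0.0805] -173.99630270296763 17.8167
top face [array([461.2, 181.5]), array([37.8, 42. ]), np.float64(6.4)] median [460.3 181.5]
```

View pics/w7.png

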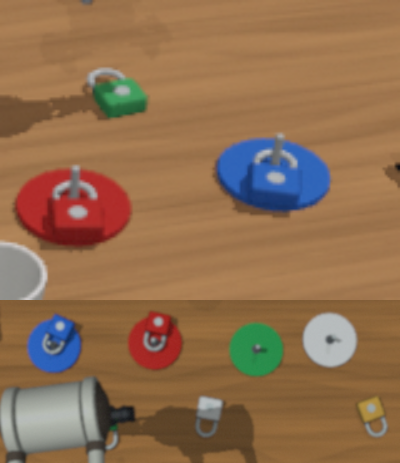

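Red and blue both lie flat on their stands with the posts through the shackles, at (75,190) and (277,155). The tool is over green.

drive_tool(plan=[[1, -0.015, 0, -0.3, 0], [1, -0.015, 0, -0.6, 0], [1, -0.015, 0, -0.75, 0], [1, -0.015, 0, -0.85, 0], [1, -0.015, 0, -0.92, 0], [1, -0.015, 0, -0.967, 0], [1, -0.015, 0, -0.967, 0], [1, -0.015, 0, -0.967, 0]])

```text
clock: 18.58
position: [0.4623, 0.1808, -0.0355]
ee_rot: [180.0, 0.1, -174.0]
ft_force: [0.6, 0.5, 0.0]
gripper_width: 0.0854
grip_force: 0.0
```

drive_tool(plan=[[-1, 0, 0, 0, 0], [-1, 0, 0, 0, 0], [-1, 0, 0, 0, 0], [-1, 0, 0, 0, 0], [-1, 0, 0, 0, 0], [-1, 0, 0, 0, 0], [-1, 0, 0, 0, 0]])

```text
clock: 19.17
position: [0.4624, 0.1808, -0.0352]
ee_rot: [180.0, 0.1, -174.0]
ft_force: [-0.6, 0.6, 6.2]
gripper_width: 0.0433
grip_force: 41.7
```

drive_tool(plan=[[-1, 0, 0, 0.1, 0], [-1, 0, 0, 0.3, 0], [-1, 0, 0, 0.5, 0], [-1, 0, 0, 0.71, 0], [-1, 0, 0, 0.71, 0], [-1, 0, 0, 0.71, 0], [-1, 0, 0, 0.71, 0]])

```text
clock: 19.75
position: [0.4604, 0.1804, 0.048]
ee_rot: [-180.0, -0.1, -174.0]
ft_force: [-0.6, -0.1, -1.3]
gripper_width: 0.043
grip_force: 41.3
```

```bash
python3 held.py green
```

```text
[459.9 180.4  47.5] [-179.9956708    -0.19307412 -173.961454  ] 0.0427695019637513 19.8
n 2682 tip 53.1 mid 0.7 top z 96.3 zl 83.7
eye offset from TCP [-32.8  -4.1]
shift units [ 1.414 -2.356]
```

drive_tool(plan=[[-1, 0.47, -0.785, 0, 0], [-1, 0.47, -0.785, 0, 0], [-1, 0.47, -0.785, 0, 0], [-1, 0.47, -0.785, 0, 0]])

```text
clock: 20.13
position: [0.5197, 0.0823, 0.0481]
ee_rot: [-179.9, -0.0, -174.2]
ft_force: [0.0, 0.3, -0.4]
gripper_width: 0.0433
grip_force: 41.5
```

drive_tool(plan=[[-1, 0.47, -0.785, 0, 0], [-1, 0.47, -0.785, 0, 0], [-1, 0.47, -0.785, 0, 0], [-1, 0.47, -0.785, 0, 0]])

```text
clock: 20.47
position: [0.5759, -0.0118, 0.0481]
ee_rot: [-179.9, 0.0, -174.2]
ft_force: [-0.2, 0.8, -1.5]
gripper_width: 0.0429
grip_force: 41.7
```

drive_tool(plan=[[-1, 0.47, -0.785, 0, 0], [-1, 0.47, -0.785, 0, 0], [-1, 0.47, -0.785, 0, 0], [-1, 0.47, -0.785, 0, 0], [-1, 0.47, -0.785, -0.1, 0], [-1, 0.47, -0.785, -0.2, 0], [-1, 0.47, -0.785, -0.2, 0], [-1, 0.47, -0.785, -0.2, 0], [-1, 0.47, -0.785, -0.2, 0]])

```text
clock: 21.22
position: [0.6299, -0.1007, 0.0244]
ee_rot: [180.0, -0.1, -173.9]
ft_force: [0.4, -0.7, -0.1]
gripper_width: 0.0432
grip_force: 41.7
```

```bash
python3 held.py green
```

```text
[ 630.6 -101.1   25.2] [ 1.79992811e+02 -9.45879736e-03 -1.73896181e+02] 0.042916974059292165 21.2667
n 2801 tip 54.2 mid 0.3 top z 72.8 zl 61.4
eye offset from TCP [-33.9  -3.9]
shift units [ 0.001 -0.013]
```

drive_tool(plan=[[-1, 0, -0.01, -0.05, 0], [-1, 0, -0.01, -0.12, 0], [-1, 0, -0.01, -0.2, 0], [-1, 0, -0.01, -0.28, 0], [-1, 0, -0.01, -0.34, 0], [-1, 0, -0.01, -0.39, 0], [-1, 0, -0.01, -0.42, 0], [-1, 0, -0.01, -0.44, 0], [-1, 0, -0.01, -0.443, 0], [-1, 0, -0.01, -0.443, 0]])

```text
clock: 22.1
position: [0.631, -0.1033, -0.0271]
ee_rot: [-180.0, 0.0, -173.9]
ft_force: [-4.1, 1.1, 4.0]
gripper_width: 0.0431
grip_force: 42.4
```

drive_tool(plan=[[-1, 0, 0, 0, 0], [-1, 0, 0, 0, 0]])

```text
clock: 22.27
position: [0.631, -0.1033, -0.0271]
ee_rot: [-180.0, 0.0, -174.0]
ft_force: [-3.7, 0.6, 4.6]
gripper_width: 0.0431
grip_force: 42.6
```

drive_tool(plan=[[0.2, 0, 0, 0, 0], [0.4, 0, 0, 0, 0], [0.6, 0, 0, 0, 0], [0.8, 0, 0, 0, 0], [0.8, 0, 0, 0, 0], [0.8, 0, 0, 0, 0]])

```text
clock: 22.77
position: [0.6308, -0.1032, -0.028]
ee_rot: [-180.0, 0.0, -174.0]
ft_force: [1.1, 0.2, -0.9]
gripper_width: 0.0766
grip_force: 0.0
```

drive_tool(plan=[[0.8, 0, 0, 0.1, 0], [0.8, 0, 0, 0.3, 0], [0.8, 0, 0, 0.6, 0], [0.8, 0, 0, 0.9, 0], [0.8, 0, 0, 0.9, 0], [0.8, 0, 0, 0.9, 0]])

```text
clock: 23.27
position: [0.6335, -0.1042, 0.0846]
ee_rot: [-179.8, 0.4, -174.0]
ft_force: [-0.4, 0.4, -1.1]
gripper_width: 0.0768
grip_force: 0.0
```

drive_tool(plan=[[1, -0.61, 0.37, 0, -0.099], [1, -0.61, 0.37, 0, -0.099], [1, -0.61, 0.37, 0, -0.099], [1, -0.61, 0.37, 0, -0.099], [1, -0.61, 0.37, 0, -0.099]])

```text
clock: 23.68
position: [0.5574, -0.0587, 0.0798]
ee_rot: [-180.0, -0.0, 168.3]
ft_force: [2.0, -0.6, 0.9]
gripper_width: 0.0853
grip_force: 0.0
```

drive_tool(plan=[[1, -0.61, 0.365, 0, 0], [1, -0.61, 0.365, 0, 0], [1, -0.61, 0.365, 0, 0], [1, -0.61, 0.365, 0, 0], [1, -0.61, 0.365, 0, 0], [1, -0.61, 0.365, 0, 0]])

```text
clock: 24.18
position: [0.487, -0.0163, 0.0814]
ee_rot: [-180.0, 0.2, 168.2]
ft_force: [-0.4, -1.0, 0.7]
gripper_width: 0.0857
grip_force: 0.0
```

```bash
python3 chk.py white
python3 - <<'E'
from h import *
from plant import read_camera
a=read_camera("scene")["img"][140:280,130:330];b=read_camera("wrist")["img"]
cv2.imwrite("pics/w8.png",np.vstack([cv2.resize(a,(400,280)),cv2.resize(b,(400,250))]))
E
```

```text
[ 0.4868 -0.0162  0.0812] 168.2091567224291 24.2333
top face [array([483.7, -15.6]), array([42. , 38.5]), np.float64(79.8)] median [479.2 -11.4]
```

View pics/w8.png

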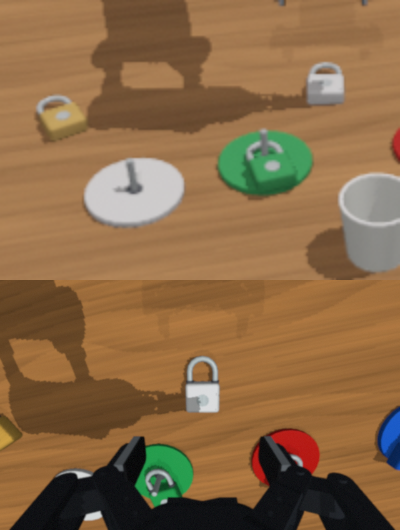

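Green is on its post at (265,150). White lies between the open fingers at (202,395).

drive_tool(plan=[[1, -0.018, 0.008, -0.3, 0], [1, -0.018, 0.008, -0.6, 0], [1, -0.018, 0.008, -0.75, 0], [1, -0.018, 0.008, -0.85, 0], [1, -0.018, 0.008, -0.92, 0], [1, -0.018, 0.008, -0.967, 0], [1, -0.018, 0.008, -0.967, 0], [1, -0.018, 0.008, -0.967, 0]])

```text
clock: 25.0
position: [0.483, -0.0143, -0.0354]
ee_rot: [-180.0, 0.1, 168.2]
ft_force: [-0.4, -1.0, 0.1]
gripper_width: 0.0856
grip_force: 0.0
```

drive_tool(plan=[[-1, 0, 0, 0, 0], [-1, 0, 0, 0, 0], [-1, 0, 0, 0, 0], [-1, 0, 0, 0, 0], [-1, 0, 0, 0, 0], [-1, 0, 0, 0, 0], [-1, 0, 0, 0, 0]])

```text
clock: 25.58
position: [0.483, -0.0142, -0.0352]
ee_rot: [-180.0, 0.1, 168.2]
ft_force: [-0.9, 0.7, 6.0]
gripper_width: 0.043
grip_force: 41.7
```

drive_tool(plan=[[-1, 0, 0, 0.1, 0], [-1, 0, 0, 0.3, 0], [-1, 0, 0, 0.5, 0], [-1, 0, 0, 0.71, 0], [-1, 0, 0, 0.71, 0], [-1, 0, 0, 0.71, 0], [-1, 0, 0, 0.71, 0]])

```text
clock: 26.17
position: [0.4811, -0.0137, 0.048]
ee_rot: [180.0, -0.1, 168.2]
ft_force: [0.5, 0.1, -2.4]
gripper_width: 0.0426
grip_force: 41.3
```

```bash
python3 held.py white
```

```text
[480.6 -13.6  47.5] [179.98549927  -0.18677831 168.22327244] 0.042826685075183064 26.2167
n 2456 tip 51.3 mid 0.7 top z 96.3 zl 83.7
eye offset from TCP [-30.7   5.7]
shift units [ 1.376 -2.009]
```

drive_tool(plan=[[-1, 0.46, -0.67, 0, 0], [-1, 0.46, -0.67, 0, 0], [-1, 0.46, -0.67, 0, 0], [-1, 0.46, -0.67, 0, 0]])

```text
clock: 26.55
position: [0.5383, -0.0973, 0.0479]
ee_rot: [-180.0, -0.0, 168.1]
ft_force: [0.5, -0.1, -1.7]
gripper_width: 0.043
grip_force: 41.4
```

drive_tool(plan=[[-1, 0.46, -0.67, 0, 0], [-1, 0.46, -0.67, 0, 0], [-1, 0.46, -0.67, 0, 0], [-1, 0.46, -0.67, 0, 0]])

```text
clock: 26.88
position: [0.5929, -0.177, 0.0476]
ee_rot: [-180.0, -0.1, 168.1]
ft_force: [0.1, 0.6, -1.4]
gripper_width: 0.0432
grip_force: 41.5
```

drive_tool(plan=[[-1, 0.456, -0.67, 0, 0], [-1, 0.456, -0.67, 0, 0], [-1, 0.456, -0.67, 0, 0], [-1, 0.456, -0.67, 0, 0], [-1, 0.456, -0.67, -0.1, 0], [-1, 0.456, -0.67, -0.2, 0], [-1, 0.456, -0.67, -0.2, 0], [-1, 0.456, -0.67, -0.2, 0], [-1, 0.456, -0.67, -0.2, 0]])

```text
clock: 27.63
position: [0.6467, -0.254, 0.0246]
ee_rot: [180.0, -0.1, 168.3]
ft_force: [-0.2, 0.2, -1.2]
gripper_width: 0.0432
grip_force: 41.5
```

```bash
python3 held.py white
python3 - <<'E'
from h import *
from plant import read_camera
cv2.imwrite("pics/w9.png",read_camera("wrist")["img"][100:350,180:480])
E
```

```text
[ 647.3 -254.6   25.4] [1.79996662e+02 1.13400756e-03 1.68260097e+02] 0.04317059584441376 27.6833
n 2541 tip 52.4 mid 0.2 top z 72.8 zl 61.6
eye offset from TCP [-31.8   6.4]
shift units [-0.004 -0.007]
```

View pics/w9.png

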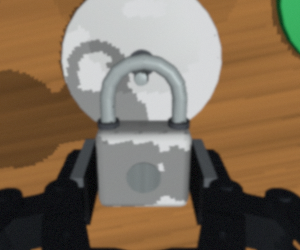

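The post shows at (140,77), inside the white eye and in the same place as for blue. Lowering and releasing.

drive_tool(plan=[[-1, 0, -0.005, -0.05, 0], [-1, 0, -0.005, -0.12, 0], [-1, 0, -0.005, -0.2, 0], [-1, 0, -0.005, -0.28, 0], [-1, 0, -0.005, -0.34, 0], [-1, 0, -0.005, -0.39, 0], [-1, 0, -0.005, -0.42, 0], [-1, 0, -0.005, -0.44, 0], [-1, 0, -0.005, -0.443, 0], [-1, 0, -0.005, -0.443, 0]])

```text
clock: 28.57
position: [0.6476, -0.256, -0.0271]
ee_rot: [-180.0, 0.0, 168.2]
ft_force: [-3.0, 1.4, 2.6]
gripper_width: 0.0433
grip_force: 42.0
```

drive_tool(plan=[[-1, 0, 0, 0, 0], [-1, 0, 0, 0, 0], [0.2, 0, 0, 0, 0], [0.4, 0, 0, 0, 0], [0.6, 0, 0, 0, 0], [0.8, 0, 0, 0, 0], [0.8, 0, 0, 0, 0], [0.8, 0, 0, 0, 0]])

```text
clock: 29.23
position: [0.6473, -0.2558, -0.0281]
ee_rot: [-180.0, 0.0, 168.2]
ft_force: [1.4, 0.6, 0.0]
gripper_width: 0.0768
grip_force: 0.0
```

drive_tool(plan=[[0.8, 0, 0, 0.1, 0], [0.8, 0, 0, 0.3, 0], [0.8, 0, 0, 0.6, 0], [0.8, 0, 0, 0.9, 0], [0.8, 0, 0, 0.9, 0], [0.8, 0, 0, 0.9, 0]])

```text
clock: 29.73
position: [0.6499, -0.2574, 0.0851]
ee_rot: [-179.8, 0.4, 168.2]
ft_force: [-0.4, 0.1, -0.2]
gripper_width: 0.0766
grip_force: 0.0
```

drive_tool(plan=[[0.8, -1, 0, 0.3, 0], [0.8, -1, 0, 0.3, 0], [0.8, -1, 0, 0.3, 0], [0.8, -1, 0, 0.3, 0], [0.8, -1, 0, 0.3, 0], [0.8, -1, 0, 0.3, 0], [0.8, -1, 0, 0.3, 0]])

```text
clock: 30.32
position: [0.5281, -0.2559, 0.1157]
ee_rot: [180.0, 0.0, 168.2]
ft_force: [0.2, -1.1, 0.4]
gripper_width: 0.0768
grip_force: 0.0
```

Run:
```python
from h import *
from plant import read_camera
cv2.imwrite("pics/end.png",cv2.resize(read_camera("scene")["img"][130:290,120:470],(800,366),interpolation=cv2.INTER_CUBIC))
```

```text
(no output)
```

View pics/end.png

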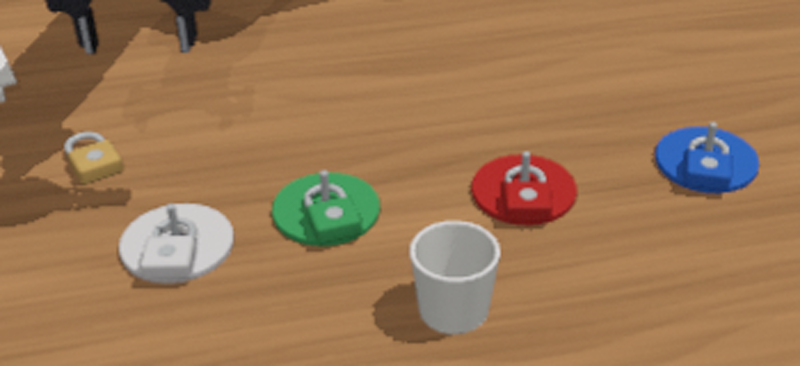

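All four locks lie flat on their own stands with the posts through the shackles: white (170,240), green (327,205), red (525,185) and blue (710,155). The brass lock and the cup have not been touched, and the arm is clear.

```bash
python3 -c "
from plant import job
print(job.finish_job())"
```

```text
the job is handed in; nothing more can be done
None
```

The red, blue, green and white padlocks were each lowered flat onto the stand of their own colour with the post through the shackle, the brass padlock and tea cup were left alone, and the job was handed in at about 30 s of the 109 s allowed.

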